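# Roll-test steel sleeves and set aside those that will not roll

### The arm

A 7-joint arm with a two-finger parallel gripper is mounted at the origin on the work surface. World frame = base frame: x ahead of the robot, y to its left, z up, the work surface at z = 0. Lengths are in m, angles in rad, forces in N, time in s.
With the tool pointing down it reaches from about 0.425 to 0.925 m from the base axis. Payload 6.8 kg.
Tool frame: the origin (TCP) lies on the centre line of the jaws, within the pads' length; the fingertips stand bot.tip_reach ahead of it and the grasp point (between the pads) lies 3 mm ahead of it (bot.tip_reach is the distance from the TCP to the fingertips, in m); z points along the fingers, y is the line along which they close (so a half turn about z gives the same grasp; the last joint's range is limited). The gripper opens to 85 mm and grips with 20 to 120 N. Pads are 22 mm wide; open, the fingers measure 114 mm over their backs; the gripper's body (76 mm by 85 mm) begins 54 mm behind the grasp point. The pads swing forward as they close: fully open they stand 13 mm farther back than shut.
Start: joints at [-1.403, 0.477, 0.022, 1.555, -0.011, 1.109, -0.083], TCP at [0.184, 0.65, 0.253] pointing down, gripper open.
Joint ranges: [-2.96, 2.96], [-0.34, 2.1], [-1.41, 1.46], [0.24, 2.44], [-1.37, 4.51], [0.17, 1.92], [-2.96, 2.96]. Speed limits (rad/s): [2.39, 2.39, 3.14, 3.14, 3.14, 3.14, 3.14].

### API

Orientations are given as a unit quaternion [w, x, y, z].
In Python, from station import bot gives the robot as it stands.
- The arm moves only by the tool jog_arm, never from a script. Its argument "deltas" is a list of rows, each a list of 7 numbers: the shift along the world's x, y, z in m, then the turn, a rotation vector about the world's x, y, z in rad, then the opening, from 0 (shut) to 1 (fully open). In form: [[x, y, z, rx, ry, rz, grip], ...]. A call has 1 to 10 rows; each row shifts and turns the commanded pose from where the row before left it; what a row does not reach is not made up. A row lasts 1/10 s, in which the tool goes at most 50 mm and 8.59 degrees, less where a joint would pass 70% of its speed; a pose out of reach is approached as far as the arm can. A call with a gripper value outside its range is refused whole. The fingers move at their own pace and stop on an object; "newtons" is the grip in N (left out, the last holds). Time passes only in rows, so rows that do not move let the fingers close. It gives the time, the measured TCP pose, the force, the opening and the grip force at its end, in the units of the state.
- bot.get_obs(): the state, without advancing time (a new reading comes with each control period).
- bot.read_camera(name): name is "side" or "top" or "wrist"; returns a dict with "img" (480x640x3 uint8, red, green, blue), "K" (3x3 intrinsics, pixels), "eye" and "attitude" of the camera in the world. Camera axes: x right, y down, z forward; pixel columns grow to the right and rows downward; lengths in m; the calibration is good to about 2 mm. A picture is of the moment at which its call begins. There is no depth.
- bot.hand_in(): hands the job in; it is judged then, once.
The state is a dict: "t": time; "q": joint angles; "joint_vel": joint speeds; "joint_torque": joint torques, N m; "eef_pos": TCP position; "tool_rot": TCP orientation; "contact_force": force on the tool from outside, world axes, zero at the start; "torque": the same for the moment, N m; "gripper_width": opening from 0.0 (shut) to 1.0 (fully open); "grasp_force": force on a finger pad.
Only numpy, scipy, OpenCV 4.12 (cv2) and the standard library are available. Lean on these libraries where they do the work, as an engineer would, in place of code of your own. Each camera call takes 0.05 s, during which the arm holds its last target. There are 200 camera calls.

### The job

First lift the white reject tote up off its hook and stand it upright on the black mat, centred. Then release every steel piece from the rack on the test ramp: those that roll end in the covered catch trough, those that do not roll are left lying on the ramp until all have been tried. Then put the ones left on the ramp into the tote, and leave the other things on the bench alone.

Things in the scene. Friction and masses are not known exactly. Their poses are not given: they have to be found in the camera images.
- ramp: Roll-test ramp, fixed, 336 x 312 mm; origin under its middle, on the bench; x points DOWNHILL. Metal slope of 0.1 rad from x=-0.165 (surface 46 mm high) to its foot at x=0.045 (25 mm high), y -0.15..0.15. Fins 10 mm high at y=+-0.05 make three lanes 96 mm wide; side cheeks rise 11 mm above the slope. Beyond the foot lies the catch trough
- lane0 (a point): point on the ramp surface, middle of the lane at ramp y=+0.1, 70 mm downhill of the top edge: a good place to release a piece, with its axis across the slope (along ramp y), set down gently (a hexagon dropped or pushed may tumble a little)
- lane1 (a point): the same for the middle lane, ramp y=0
- lane2 (a point): the same for the lane at ramp y=-0.1
- catch (a point): middle of the catch trough's floor (8 mm high; trough ramp x 0.048..0.165, full width, 13 to 20 mm below the ramp foot). A clear fixed cover, top at 71 mm, roofs it from ramp x=0.02 on, leaving a slot about 40 mm high over the foot: pieces get in only by rolling down the ramp
- rack: Grey supply rack, fixed, 200 (x) x 170 (y) mm, rim 16 mm high; origin under its middle, floor 4 mm high. Rows at x=-0.055, 0, 0.055, columns at y=-0.04, 0.04; a piece lies along rack y between 7 mm high ribs (34 mm apart) that hold only its ends, none within 22 mm of its middle. To the left or right of the ramp, the stand on the other side
- stand: Hook stand, fixed; origin on the bench. A 16 mm post, 121 mm high, stands at x=0.205 of its frame on a 6 mm base plate (x 0.10..0.22, y +-0.035). From the post a level hook bar, 8 mm thick, axis 97 mm high, runs towards stand -x to x=0.073, where its tip turns up by 9 mm
- hook_tip (a point): end of the upturned hook tip, 106 mm high; the rounded end goes 4 mm beyond, to 79 mm above the hanging tote's origin
- mat: Black rubber mat, fixed, 200 x 130 x 3 mm, in front (stand -x) of the hook stand; origin under its middle. The reject tote belongs on it
- tote: White reject tote, 0.3 kg, hanging on the hook at first: open tray 190 (x) x 110 (y) mm, 35 high, walls 4, origin under its middle. A steel handle frame 8 mm thick stands across it at x=0, 102 mm wide; top bar 70 to 110 mm above the origin, with the hook bar through the window under it. To unhook: lift 20 mm, draw 50 mm along stand -x. Pieces go in on either side of the handle
- tote_grip (a point): middle of the upper half of the handle's top bar, 98 mm above the tote's origin (12 mm below the bar's top edge); pinch it along tote x, keeping the fingertips above the hook bar and its tip
- piece_a: Bare steel piece 70 mm long; may be absent. Two to four of those present are round tubes, 22 mm in diameter, that roll down the ramp; one or two are not (hexagon sleeve 20 mm across flats; tube squashed to 28 x 17 mm, lying flat) and stay on the ramp where put, or slide a little. Shape and behaviour on the ramp tell which. Origin at its middle on its axis, body y along it
- piece_b: Bare steel piece 70 mm long; may be absent. Two to four of those present are round tubes, 22 mm in diameter, that roll down the ramp; one or two are not (hexagon sleeve 20 mm across flats; tube squashed to 28 x 17 mm, lying flat) and stay on the ramp where put, or slide a little. Shape and behaviour on the ramp tell which. Origin at its middle on its axis, body y along it
- piece_c: Bare steel piece 70 mm long; may be absent. Two to four of those present are round tubes, 22 mm in diameter, that roll down the ramp; one or two are not (hexagon sleeve 20 mm across flats; tube squashed to 28 x 17 mm, lying flat) and stay on the ramp where put, or slide a little. Shape and behaviour on the ramp tell which. Origin at its middle on its axis, body y along it
- piece_d: Bare steel piece 70 mm long; may be absent. Two to four of those present are round tubes, 22 mm in diameter, that roll down the ramp; one or two are not (hexagon sleeve 20 mm across flats; tube squashed to 28 x 17 mm, lying flat) and stay on the ramp where put, or slide a little. Shape and behaviour on the ramp tell which. Origin at its middle on its axis, body y along it
- piece_e: Bare steel piece 70 mm long; may be absent. Two to four of those present are round tubes, 22 mm in diameter, that roll down the ramp; one or two are not (hexagon sleeve 20 mm across flats; tube squashed to 28 x 17 mm, lying flat) and stay on the ramp where put, or slide a little. Shape and behaviour on the ramp tell which. Origin at its middle on its axis, body y along it
- piece_f: Bare steel piece 70 mm long; may be absent. Two to four of those present are round tubes, 22 mm in diameter, that roll down the ramp; one or two are not (hexagon sleeve 20 mm across flats; tube squashed to 28 x 17 mm, lying flat) and stay on the ramp where put, or slide a little. Shape and behaviour on the ramp tell which. Origin at its middle on its axis, body y along it
- reagent_bottle: Bystander, clear stoppered bottle, 64 mm across, 130 tall; origin at its underside; leave it alone
- sample_jar: Bystander, small clear jar, 52 mm across, 70 tall; origin at its underside; leave it alone
- beaker: Bystander, glass beaker, 60 mm across, 75 tall; origin at its underside; leave it alone
- screwdriver: Bystander, screwdriver lying on the bench; origin at its underside; leave it alone
- small_bottle: Bystander, amber stoppered bottle, 48 mm across, 100 tall; origin at its underside; leave it alone
- steel_block: Bystander, steel block 50 x 40 x 30; origin at its underside; leave it alone

How it is judged:
By the outcome, as a careful person would: the job done as asked, in the order asked, and still so for the second after the job is handed in, with the robot touching nothing.
Of piece_a, piece_c, piece_d, piece_f, piece_b only 3 to 5 are there at a start; the rules pass over those that are not, and their reading is None.
At some moment in a run one of piece_e may be knocked a few centimetres aside while the robot is not near it.
It also fails if it takes over 210 s, if anything falls off the work surface, if the arm or the gripper's body presses on something with over 40 N, if the wrist force passes 120 N, or if a joint passes its speed limit or range.

## Working session

There is one attempt and no reset: what is moved stays moved. The work goes in short steps, Python scripts to look and compute and a tool call to move; the robot and the scene stay as the last step left them, time stands still between calls to the robot, and variables do not carry over. Pictures are saved under pics/ and viewed, at most 14 in all, crops included, and the job is handed in when it is done.

Besides the shell and the picture viewer there is one more tool, called after ">>>" as name([rows], argument=value, ...), one row to a line, values as JSON. jog_arm: Moves the arm, as the interface text tells. Its arguments: {"type":"object","properties":{"deltas":{"type":"array"},"newtons":{"type":"number"}},"required":["deltas"]}

```bash
ls; mkdir -p pics
python3 - <<'E'
from station import bot
import cv2
for n in("top","side"):
    c=bot.read_camera(n); cv2.imwrite(f"pics/{n}0.png",c["img"][:,:,::-1]); print(n,c["K"],c["eye"],c["attitude"])
print(bot.get_obs(),bot.tip_reach)
E
```

```text
pics
top [[433.26091097   0.         323.91567176]
 [  0.         433.26091097 238.33896231]
 [  0.           0.           1.        ]] [0.33962086 0.00187461 1.13999292] [-0.0577042   0.70569921 -0.70240751  0.07268108]
side [[570.84673344   0.         319.41316703]
 [  0.         570.84673344 241.33515154]
 [  0.           0.           1.        ]] [-0.13382844 -0.92879842  0.83577644] [-0.45732173  0.83431774 -0.26885332  0.14996214]
{'t': 0.1, 'q': array([-1.40312991,  0.47771898,  0.02236201,  1.5563513 , -0.01148056,
        1.10928195, -0.08310556]), 'joint_vel': array([ 9.52327563e-04, -3.06470077e-03,  8.10300427e-05, -2.88955874e-03,
       -8.63308398e-04, -7.09466755e-04, -5.59629341e-04]), 'joint_torque': array([ 4.52587148e-03, -5.97753060e+01,  1.61381710e+00, -2.81954008e+01,
        1.28352555e-02,  4.99904781e-03, -9.47144144e-06]), 'eef_pos': array([0.18368231, 0.64901611, 0.25242279]), 'tool_rot': array([-4.00029490e-05,  1.37443731e-01,  9.90509241e-01, -8.14580915e-04]), 'contact_force': array([-0.31816528,  0.12908223,  0.75548963]), 'torque': array([-0.01484891,  0.01833617,  0.00415606]), 'grasp_force': 0.0, 'gripper_width': 1.0036778920656972} 0.022
```

View pics/top0.png

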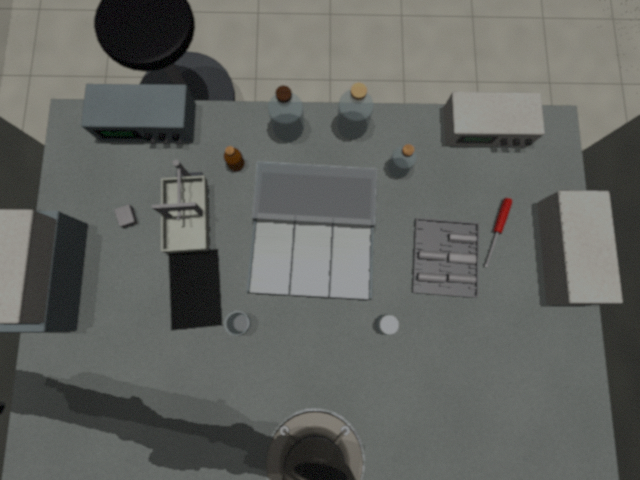

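View pics/side0.png

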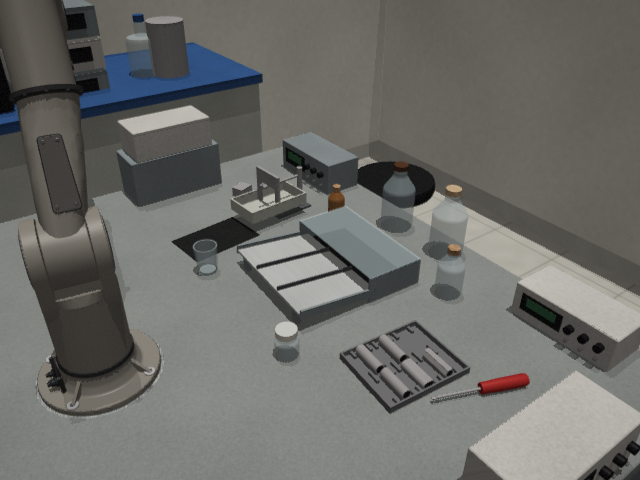

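Top view: tote at (185,210), mat at (195,290), ramp at (311,230), rack at (446,258) with 5 pieces. I'll zoom in and measure.

```bash
cat > h.py <<'E'
from station import bot
import cv2, numpy as np
from scipy.spatial.transform import Rotation as R
def rot(c):
    q=np.array(c["attitude"]); 
    return q if q.shape==(3,3) else R.from_quat(q[[1,2,3,0]]).as_matrix()
def px2w(c,uv,z):
    d=rot(c)@np.linalg.solve(c["K"],[uv[0],uv[1],1]); e=np.array(c["eye"])
    return e+d*(z-e[2])/d[2]
def w2px(c,p):
    v=np.array(c["K"])@(rot(c).T@(np.array(p,float)-c["eye"])); return v[:2]/v[2]
def snap(n,f):
    c=bot.read_camera(n); cv2.imwrite(f"pics/{f}.png",c["img"][:,:,::-1]); return c
E
python3 - <<'E'
from h import *
c=bot.read_camera("top"); im=c["img"][:,:,::-1]
a=cv2.resize(im[150:340,145:245],None,fx=3.15,fy=3.15,interpolation=cv2.INTER_CUBIC)
b=cv2.resize(im[205:305,405:495],None,fx=5,fy=5,interpolation=cv2.INTER_CUBIC)
o=np.zeros((600,780,3),np.uint8); o[:a.shape[0],:a.shape[1]]=a; o[:b.shape[0],325:325+b.shape[1]]=b
cv2.imwrite("pics/z1.png",o)
for k,uv,z in [("mat",(169,252),.003),("mat",(216,250),.003),("mat",(222,326),.003),("mat",(173,329),.003),
 ("rampUL",(257,162),.071),("rampUR",(377,168),.071),("rampLL",(249,294),.05),("rampLR",(370,299),.05),
 ("rack",(416,219),.016),("rack",(478,223),.016),("rack",(475,298),.016),("rack",(412,293),.016)]: print(k,px2w(c,uv,z).round(4))
E
```

```text
mat [0.5127 0.386  0.003 ]
mat [0.5188 0.2631 0.003 ]
mat [0.322  0.2384 0.003 ]
mat [0.3142 0.3624 0.003 ]
rampUL [0.7391 0.1531 0.071 ]
rampUR [ 0.7261 -0.1579  0.071 ]
rampLL [0.401  0.1652 0.05  ]
rampLR [ 0.3898 -0.1367  0.05  ]
rack [ 0.6039 -0.2679  0.016 ]
rack [ 0.5942 -0.4344  0.016 ]
rack [ 0.3949 -0.414   0.016 ]
rack [ 0.4072 -0.2503  0.016 ]
```

View pics/z1.png

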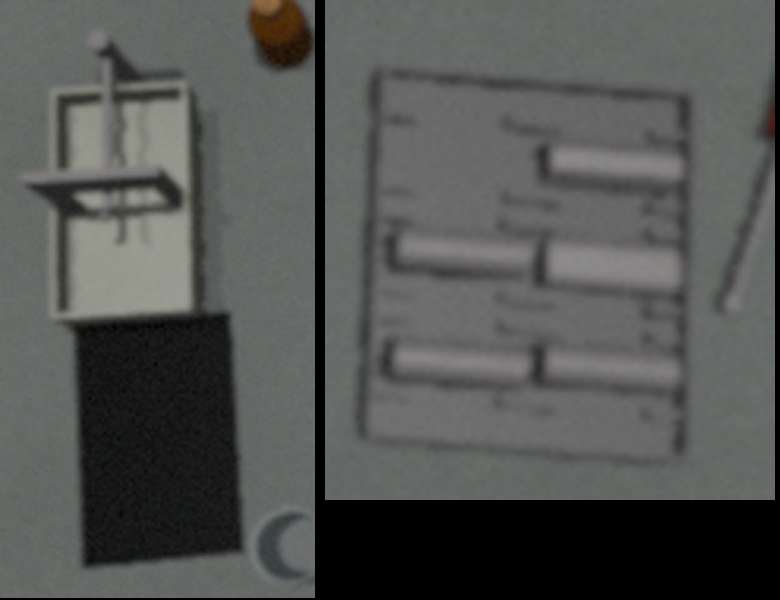

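The zoom shows: handle top edge at roughly (22..162,175) and post top at (98,40). The rack pieces are upper right, two in the middle (the right one wider) and two below.

Run:
```python
from h import *
from scipy.optimize import least_squares
c=bot.read_camera("top")
A=lambda x,y:(145+(x+.5)/3.15-.5,150+(y+.5)/3.15-.5)
B=lambda x,y:(405+(x-325+.5)/5-.5,205+(y+.5)/5-.5)
def fit(pts,px,g):
    f=lambda s:np.concatenate([w2px(c,[s[0]+np.cos(s[2])*x-np.sin(s[2])*y,s[1]+np.sin(s[2])*x+np.cos(s[2])*y,z])-p for (x,y,z),p in zip(pts,px)])
    r=least_squares(f,g); return r.x.round(4),r.fun.round(1)
print("mat",fit([(-.1,.065,.003),(-.1,-.065,.003),(.1,-.065,.003)],[A(85,565),A(242,550),A(230,314)],[.42,.31,.12]))
print("tote",fit([(-.095,.055,.066),(-.095,-.055,.066),(.095,.055,.066),(.095,-.055,.066)],[A(49,320),A(196,312),A(49,88),A(188,80)],[.6,.34,.12]))
print("handle",px2w(c,A(22,179),.141),px2w(c,A(163,171),.141),"post",px2w(c,A(97,40),.121))
print("rack",fit([(.1,.085,.016),(.1,-.085,.016),(-.1,.085,.016),(-.1,-.085,.016)],[B(372,68),B(692,93),B(359,438),B(684,463)],[.5,-.34,-.09]))
print("ramp",fit([(.165,.156,.071),(.165,-.156,.071),(-.168,.156,.057),(-.168,-.156,.057)],[(257,162),(377,168),(248.5,294),(370.5,299.5)],[.56,0,-.04]))
for n,p,h in [("RT",(614,163),.026),("LM",(467,250),.026),("RM",(613,263),.021),("LB",(464,362),.026),("RB",(611,366),.026)]: print(n,px2w(c,B(*p),h*.9).round(4))
for n,p in [("beaker",(238,322)),("jar",(389,324))]: print(n,px2w(c,p,.07).round(3))
```

```text
mat (array([0.4183, 0.313 , 0.098 ]), array([-0.8,  0.7,  0.5,  0.5,  0.3, -1.3]))
tote (array([0.6042, 0.3366, 0.0755]), array([ 1. , -0.2, -1.2, -0.7,  0.6,  0.5, -0.4,  0.4]))
handle [0.59998672 0.38738908 0.141     ] [0.60705886 0.28285204 0.141     ] post [0.71736101 0.34553825 0.121     ]
rack (array([ 0.5016, -0.3409, -0.0755]), array([ 0.4, -0.6, -0.5, -0.4, -0.1,  0.4,  0.2,  0.6]))
ramp (array([ 0.5648,  0.0058, -0.0456]), array([-0.4,  0.9, -0.1,  1.3, -1.6, -1.4,  2.1, -0.7]))
RT [ 0.5538 -0.3876  0.0234]
LM [ 0.5069 -0.3074  0.0234]
RM [ 0.5011 -0.3856  0.0189]
LB [ 0.4482 -0.3033  0.0234]
RB [ 0.4464 -0.3799  0.0234]
beaker [0.333 0.186 0.07 ]
jar [ 0.329 -0.179  0.07 ]
```

>>> jog_arm([
  [0.035, -0.026, 0, 0, 0, -0.12, 0.5],
  [0.035, -0.026, 0, 0, 0, -0.12, 0.5],
  [0.035, -0.026, 0, 0, 0, -0.12, 0.5],
  [0.035, -0.026, 0, 0, 0, -0.12, 0.5],
  [0.035, -0.026, 0, 0, 0, -0.12, 0.5],
  [0.035, -0.026, 0, 0, 0, -0.12, 0.5],
  [0.035, -0.026, 0, 0, 0, -0.12, 0.5],
  [0.035, -0.026, 0, 0, 0, -0.12, 0.5],
  [0.035, -0.026, 0, 0, 0, -0.12, 0.5],
  [0.035, -0.026, 0, 0, 0, -0.12, 0.5],
])

```text
t: 1.2
eef_pos: [0.5349, 0.3883, 0.2533]
tool_rot: [-0.0, 0.674, 0.738, -0.0]
contact_force: [0.8, 0.2, 0.4]
gripper_width: 0.5
grasp_force: 0.0
```

>>> jog_arm([
  [0.035, -0.026, 0, 0, 0, -0.016, 0.5],
  [0.035, -0.026, 0, 0, 0, 0, 0.5],
  [0, 0, 0, 0, 0, 0, 0.5],
  [0, 0, 0, 0, 0, 0, 0.5],
  [0, 0, 0, 0, 0, 0, 0.5],
])

```text
t: 1.7
eef_pos: [0.6027, 0.3389, 0.2529]
tool_rot: [-0.001, 0.678, 0.735, -0.0]
contact_force: [0.1, -0.0, 0.3]
gripper_width: 0.499
grasp_force: 0.0
```

Run:
```python
from h import *
c=snap("wrist","w1"); print(c["K"][0],c["eye"]); print(w2px(c,[.6035,.335,.141]))
o=bot.get_obs(); T=R.from_quat(np.array(o["tool_rot"])[[1,2,3,0]]).as_matrix(); print(o["eef_pos"],T[:,1],T[:,2],o["gripper_width"],o["q"])
```

```text
[414.33980584   0.         324.40878796] [0.59579038 0.42166737 0.37328616]
[326.48176915 245.66201812]
[0.60243683 0.33927559 0.25303339] [ 0.99667412  0.0814835  -0.00106592] [-1.13061942e-03  7.47895227e-04 -9.99999081e-01] 0.5006139976154727 [-0.86830868  0.52733279  0.39383777  1.53130709 -0.21685723  1.12676942
 -0.34749508]
```

View pics/w1.png

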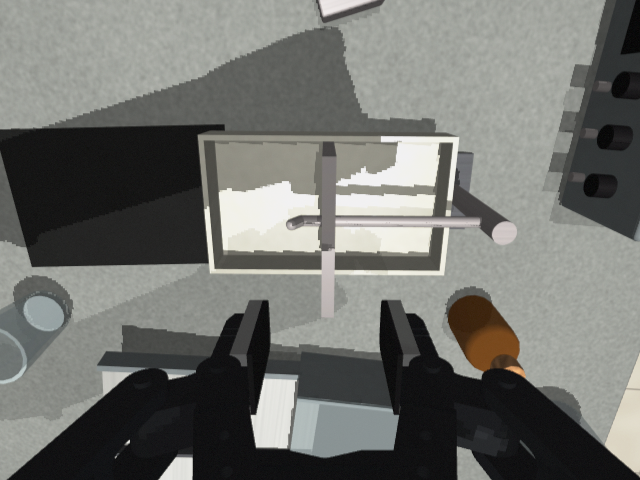

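Wrist view: handle top bar runs from (329,143) to (327,318), hook bar at row ~221 with its tip at (293,222), post top at (504,233). I'm converting these to world positions.

Run:
```python
from h import *
c=bot.read_camera("wrist")
a,b=px2w(c,(329,143),.141),px2w(c,(327,318),.141); print(a,b,(a+b)/2,np.linalg.norm(a-b))
t,p=px2w(c,(293,222),.11),px2w(c,(504,233),.121); print("tip",t,"post",p,p-t)
for z,q in [(.066,[(200,133),(209,274),(458,136),(450,274)])]:
    Q=np.array([px2w(c,i,z) for i in q]); print(Q.round(4),Q.mean(0))
print([px2w(c,i,.003) for i in [(0,130),(32,266)]])
```

```text
[0.59961118 0.39571005 0.141     ] [0.60771179 0.28638593 0.141     ] [0.60366149 0.34104799 0.141     ] 0.10962382222908804
tip [0.58070531 0.33872074 0.11      ] post [0.71692015 0.34602096 0.121     ] [0.13621484 0.00730021 0.011     ]
[[0.5072 0.3866 0.066 ]
 [0.5128 0.275  0.066 ]
 [0.6937 0.3999 0.066 ]
 [0.7076 0.2913 0.066 ]] [0.6053393  0.33820207 0.066     ]
[array([0.3152533 , 0.36759986, 0.003     ]), array([0.32429981, 0.2391634 , 0.003     ])]
```

>>> jog_arm([
  [0.0015, -0.001, -0.04, 0, 0, 0, 0.5],
  [0, 0, -0.04, 0, 0, 0, 0.5],
  [0, 0, -0.02, 0, 0, 0, 0.5],
  [0, 0, -0.016, 0, 0, 0, 0.5],
  [0, 0, 0, 0, 0, 0, 0.5],
  [0, 0, 0, 0, 0, 0, 0],
  [0, 0, 0, 0, 0, 0, 0],
  [0, 0, 0, 0, 0, 0, 0],
  [0, 0, 0, 0, 0, 0, 0],
  [0, 0, 0, 0, 0, 0, 0],
], newtons=60)

```text
t: 2.8
eef_pos: [0.6063, 0.3371, 0.1391]
tool_rot: [0.0, 0.679, 0.734, 0.002]
contact_force: [-0.9, -0.7, 5.8]
gripper_width: 0.077
grasp_force: 61.7
```

>>> jog_arm([
  [0, 0, 0.005, 0, 0, 0, 0],
  [0, 0, 0.005, 0, 0, 0, 0],
  [0, 0, 0.005, 0, 0, 0, 0],
  [0, 0, 0.005, 0, 0, 0, 0],
  [0, 0, 0, 0, 0, 0, 0],
  [0, 0, 0, 0, 0, 0, 0],
])

```text
t: 3.4
eef_pos: [0.6053, 0.3365, 0.1573]
tool_rot: [0.0, 0.679, 0.734, 0.0]
contact_force: [-1.2, -0.0, -3.1]
gripper_width: 0.077
grasp_force: 60.4
```

>>> jog_arm([
  [-0.01, -0.001, 0, 0, 0, 0, 0],
  [-0.02, -0.002, 0, 0, 0, 0, 0],
  [-0.02, -0.002, 0, 0, 0, 0, 0],
  [-0.025, -0.003, 0, 0, 0, 0, 0],
  [-0.025, -0.003, 0, 0, 0, 0, 0],
  [-0.025, -0.004, 0, 0, 0, 0, 0],
  [-0.025, -0.004, 0, 0, 0, 0, 0],
  [-0.022, -0.003, 0, 0, 0, 0, 0],
  [-0.015, -0.002, 0, 0, 0, 0, 0],
  [0, 0, 0, 0, 0, 0, 0],
])

```text
t: 4.4
eef_pos: [0.4152, 0.3121, 0.157]
tool_rot: [-0.001, 0.678, 0.735, -0.001]
contact_force: [-0.0, -0.5, -2.8]
gripper_width: 0.081
grasp_force: 60.3
```

>>> jog_arm([
  [0, 0, -0.015, 0, 0, 0, 0],
  [0, 0, -0.015, 0, 0, 0, 0],
  [0, 0, -0.008, 0, 0, 0, 0],
  [0, 0, 0, 0, 0, 0, 0],
  [0, 0, 0, 0, 0, 0, 0],
])

```text
t: 4.9
eef_pos: [0.4188, 0.3125, 0.1195]
tool_rot: [0.0, 0.679, 0.734, 0.0]
contact_force: [0.0, 0.3, -3.4]
gripper_width: 0.08
grasp_force: 60.3
```

Run:
```python
from h import *
snap("wrist","w2");snap("side","s2"); c=bot.read_camera("top")
a=cv2.imread("pics/w2.png"); b=cv2.imread("pics/s2.png")[120:300,140:380]; t=c["img"][180:360,120:280,::-1]
o=np.zeros((600,800,3),np.uint8); o[:360,:480]=cv2.resize(a,(480,360)); o[360:,:320]=cv2.resize(b,(320,240)); o[:360,480:]=cv2.resize(t,(320,360)); cv2.imwrite("pics/c2.png",o)
print(bot.get_obs()["eef_pos"])
```

```text
[0.41882683 0.31279666 0.1199476 ]
```

View pics/c2.png

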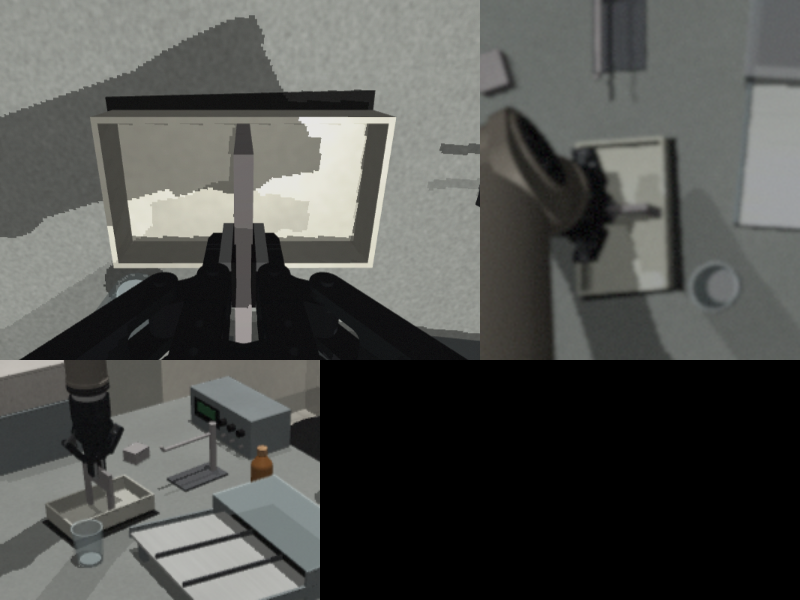

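Tote is off the hook, level and held over the mat. In the wrist view the mat's far edge shows at (107..375, ~94); I'll use it to check centring.

Run:
```python
from h import *
c=bot.read_camera("wrist")
a,b=px2w(c,(142.7,128),.003),px2w(c,(500,121),.003); d=(b-a)[:2]; L=np.hypot(*d); d/=L; n=np.array([d[1],-d[0]]); print(a,b,L,np.arctan2(d[1],d[0]),"centre",(a+b)[:2]/2+n*.065)
```

```text
[0.31240241 0.36866398 0.003     ] [0.50989182 0.38812713 0.003     ] 0.19844616606389792 0.09823566368208206 centre [0.41752216 0.31370894]
```

>>> jog_arm([
  [0, 0, -0.004, 0, 0, 0, 0],
  [0, 0, -0.002, 0, 0, 0, 0],
  [0, 0, 0, 0, 0, 0, 0],
  [0, 0, 0, 0, 0, 0, 0],
])

```text
t: 5.5
eef_pos: [0.4183, 0.3124, 0.1132]
tool_rot: [-0.0, 0.679, 0.734, -0.0]
contact_force: [-0.0, -0.1, -3.8]
gripper_width: 0.079
grasp_force: 60.3
```

>>> jog_arm([
  [0, 0, -0.001, 0, 0, 0.01, 0],
  [0, 0, -0.001, 0, 0, 0, 0],
  [0, 0, 0, 0, 0, 0, 0],
  [0, 0, 0, 0, 0, 0, 0],
])

```text
t: 5.9
eef_pos: [0.4183, 0.3125, 0.1114]
tool_rot: [-0.0, 0.675, 0.738, 0.0]
contact_force: [-0.2, 0.3, -0.4]
gripper_width: 0.084
grasp_force: 60.6
```

>>> jog_arm([
  [0, 0, -0.001, 0, 0, 0, 0],
  [0, 0, 0, 0, 0, 0, 0],
  [0, 0, 0, 0, 0, 0, 0],
])

```text
t: 6.2
eef_pos: [0.4183, 0.3125, 0.1113]
tool_rot: [-0.0, 0.675, 0.738, 0.0]
contact_force: [-3.8, -3.3, 11.6]
gripper_width: 0.078
grasp_force: 62.5
```

>>> jog_arm([
  [0, 0, -0.001, 0, 0, 0, 0],
  [0, 0, 0, 0, 0, 0, 0],
  [0, 0, 0, 0, 0, 0, 0],
])

```text
t: 6.5
eef_pos: [0.4183, 0.3126, 0.1113]
tool_rot: [-0.001, 0.675, 0.738, 0.0]
contact_force: [-7.6, -6.1, 23.8]
gripper_width: 0.079
grasp_force: 64.3
```

>>> jog_arm([
  [0, 0, 0.002, 0, 0, 0, 0],
  [0, 0, 0, 0, 0, 0, 0.4],
  [0, 0, 0, 0, 0, 0, 0.5],
  [0, 0, 0, 0, 0, 0, 0.5],
  [0, 0, 0.01, 0, 0, 0, 0.5],
  [0, 0, 0.03, 0, 0, 0, 0.5],
  [0, 0, 0.045, 0, 0, 0, 0.5],
  [0, 0, 0.045, 0, 0, 0, 0.5],
  [0.02, -0.03, 0.01, 0, 0, 0, 0.5],
  [0.02, -0.042, 0, 0, 0, 0, 0.5],
])

```text
t: 7.5
eef_pos: [0.4597, 0.2429, 0.2547]
tool_rot: [0.0, 0.673, 0.74, 0.003]
contact_force: [0.9, -0.5, -0.4]
gripper_width: 0.5
grasp_force: 0.0
```

>>> jog_arm([
  [0.02, -0.042, 0, 0, 0, 0, 0.5],
  [0.02, -0.042, 0, 0, 0, 0, 0.5],
  [0, -0.045, 0, 0, 0, -0.04, 0.5],
  [0, -0.045, 0, 0, 0, -0.04, 0.5],
  [0, -0.045, 0, 0, 0, -0.04, 0.5],
  [0, -0.045, 0, 0, 0, -0.047, 0.5],
  [0, -0.045, 0, 0, 0, 0, 0.5],
  [0, -0.045, 0, 0, 0, 0, 0.5],
  [0, -0.045, 0, 0, 0, 0, 0.5],
  [0, -0.045, 0, 0, 0, 0, 0.5],
])

```text
t: 8.5
eef_pos: [0.4981, -0.2052, 0.2521]
tool_rot: [0.0, 0.734, 0.679, 0.0]
contact_force: [1.3, 0.1, 0.8]
gripper_width: 0.503
grasp_force: 0.0
```

>>> jog_arm([
  [0, -0.045, 0, 0, 0, 0, 0.5],
  [0, -0.045, 0, 0, 0, 0, 0.5],
  [0, -0.045, 0, 0, 0, 0, 0.5],
  [0, 0, 0, 0, 0, 0, 0.5],
  [0, 0, 0, 0, 0, 0, 0.5],
  [0, 0, 0, 0, 0, 0, 0.5],
])

```text
t: 9.1
eef_pos: [0.4986, -0.3372, 0.2513]
tool_rot: [-0.0, 0.734, 0.679, 0.0]
contact_force: [-0.9, 0.2, -0.6]
gripper_width: 0.502
grasp_force: 0.0
```

Run:
```python
from h import *
c=snap("wrist","w3"); o=bot.get_obs(); T=R.from_quat(np.array(o["tool_rot"])[[1,2,3,0]]).as_matrix(); print(o["eef_pos"],np.arctan2(T[1,1],T[0,1]),c["eye"])
```

```text
[ 0.49884202 -0.33681753  0.25132145] -0.07580335058089592 [ 0.50478003 -0.25447113  0.37174767]
```

View pics/w3.png

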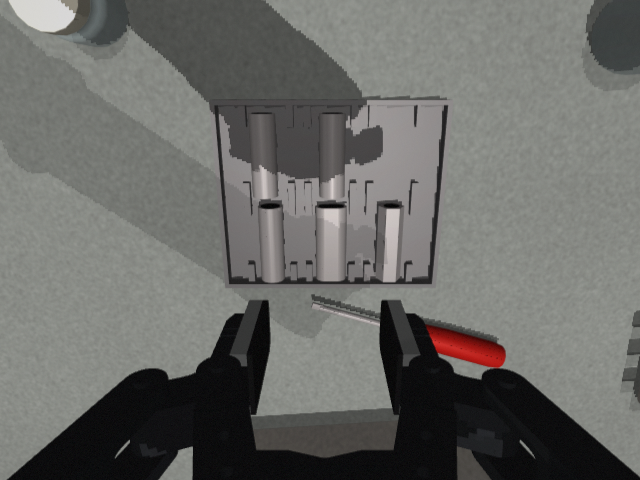

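Wrist view of the rack: round tubes at (264,155), (332,155) and (271,242), squashed tube at (332,242), hexagon at (390,243).

Run:
```python
from h import *
c=bot.read_camera("wrist")
for n,a,b,h in [("LB",(262,113),(265,198),.026),("LM",(332,113),(332,198),.026),("RB",(270,204),(272,281),.026),("RM",(332,204),(332,281),.021),("RT",(391,204),(389,281),.024)]:
    A,B=px2w(c,a,h),px2w(c,b,h); print(n,((A+B)/2).round(4),np.linalg.norm(A-B).round(4))
print([px2w(c,p,.016).round(4) for p in [(216,102),(447,100),(436,285),(229,285)]])
```

```text
LB [ 0.4503 -0.3009  0.026 ] 0.07
LM [ 0.5069 -0.3052  0.026 ] 0.07
RB [ 0.4475 -0.3777  0.026 ] 0.0729
RM [ 0.5016 -0.3836  0.021 ] 0.0739
RT [ 0.5533 -0.3864  0.024 ] 0.0733
[array([ 0.4154, -0.255 ,  0.016 ]), array([ 0.6039, -0.2677,  0.016 ]), array([ 0.5968, -0.4344,  0.016 ]), array([ 0.4013, -0.4197,  0.016 ])]
```

>>> jog_arm([
  [-0.025, 0.018, -0.03, 0, 0, 0, 0.5],
  [-0.0245, 0.018, -0.03, 0, 0, 0, 0.5],
  [0, 0, -0.04, 0, 0, 0, 0.5],
  [0, 0, -0.04, 0, 0, 0, 0.5],
  [0, 0, -0.04, 0, 0, 0, 0.5],
  [0, 0, -0.03, 0, 0, 0, 0.5],
  [0, 0, -0.012, 0, 0, 0, 0.5],
  [0, 0, 0, 0, 0, 0, 0.5],
  [0, 0, 0, 0, 0, 0, 0.5],
], newtons=40)

```text
t: 10.1
eef_pos: [0.4497, -0.3027, 0.0305]
tool_rot: [0.001, 0.734, 0.679, 0.0]
contact_force: [0.1, 0.4, -0.7]
gripper_width: 0.501
grasp_force: 0.0
```

>>> jog_arm([
  [0, 0, 0, 0, 0, 0, 0],
  [0, 0, 0, 0, 0, 0, 0],
  [0, 0, 0, 0, 0, 0, 0],
  [0, 0, 0, 0, 0, 0, 0],
  [0, 0, 0.02, 0, 0, 0, 0],
  [0, 0, 0.03, 0, 0, 0, 0],
  [0, 0, 0.03, 0, 0, 0, 0],
  [0, 0, 0, 0, 0, 0, 0],
])

```text
t: 10.9
eef_pos: [0.451, -0.3041, 0.1134]
tool_rot: [0.003, 0.734, 0.679, 0.002]
contact_force: [0.3, 0.0, -0.9]
gripper_width: 0.235
grasp_force: 39.6
```

>>> jog_arm([
  [0.003, 0.02, 0.01, 0, 0, 0, 0],
  [0.003, 0.042, 0, 0, 0, 0.03, 0],
  [0.003, 0.042, 0, 0, 0, 0, 0],
  [0.003, 0.042, 0, 0, 0, 0, 0],
  [0.004, 0.042, 0, 0, 0.05, 0, 0],
  [0, 0.023, 0, 0, 0.05, 0, 0],
  [0, 0, -0.02, 0, 0, 0, 0],
  [0, 0, -0.02, 0, 0, 0, 0],
  [0, 0, -0.008, 0, 0, 0, 0],
  [0, 0, 0, 0, 0, 0, 0],
])

```text
t: 11.9
eef_pos: [0.4639, -0.0915, 0.0705]
tool_rot: [-0.035, 0.723, 0.689, -0.037]
contact_force: [-0.4, 1.0, -0.4]
gripper_width: 0.236
grasp_force: 39.6
```

>>> jog_arm([
  [0, 0, 0, 0, 0, 0, 0],
  [0, 0, 0, 0, 0, 0, 0],
])

```text
t: 12.1
eef_pos: [0.4653, -0.0919, 0.0721]
tool_rot: [-0.034, 0.723, 0.689, -0.036]
contact_force: [-0.6, 0.5, -0.5]
gripper_width: 0.24
grasp_force: 39.6
```

>>> jog_arm([
  [0, 0, -0.004, 0, 0, 0, 0],
  [0, 0, 0, 0, 0, 0, 0],
  [0, 0, 0, 0, 0, 0, 0],
])

```text
t: 12.4
eef_pos: [0.4648, -0.0915, 0.0674]
tool_rot: [-0.034, 0.723, 0.689, -0.036]
contact_force: [0.1, 0.3, -0.5]
gripper_width: 0.237
grasp_force: 39.6
```

>>> jog_arm([
  [0, 0, -0.002, 0, 0, 0, 0],
  [0, 0, 0, 0, 0, 0, 0],
  [0, 0, 0, 0, 0, 0, 0],
])

```text
t: 12.7
eef_pos: [0.465, -0.0916, 0.0659]
tool_rot: [-0.035, 0.723, 0.689, -0.036]
contact_force: [-1.4, 0.5, 8.3]
gripper_width: 0.237
grasp_force: 40.7
```

>>> jog_arm([
  [0, 0, 0.001, 0, 0, 0, 0.6],
  [0, 0, 0, 0, 0, 0, 0.6],
  [0, 0, 0.01, 0, 0, 0, 0.6],
  [0, 0, 0.025, 0, 0, 0, 0.6],
  [0, 0, 0.035, 0, 0, 0, 0.6],
  [0, 0, 0.035, 0, 0, 0, 0.6],
  [0, -0.04, 0, 0, -0.05, 0, 0.5],
  [0, -0.04, 0, 0, -0.05, -0.03, 0.5],
  [0, -0.04, 0, 0, 0, 0, 0.5],
  [0, -0.04, 0, 0, 0, 0, 0.5],
])

```text
t: 13.7
eef_pos: [0.4644, -0.2527, 0.1722]
tool_rot: [-0.0, 0.734, 0.679, 0.001]
contact_force: [0.2, -0.7, 0.6]
gripper_width: 0.501
grasp_force: 0.0
```

Run:
```python
from h import *
c=bot.read_camera("top"); cv2.imwrite("pics/t4.png",cv2.resize(c["img"][140:310,240:490,::-1],None,fx=3,fy=3,interpolation=cv2.INTER_CUBIC)); print(bot.get_obs()["eef_pos"])
```

```text
[ 0.46350566 -0.26058963  0.17319126]
```

View pics/t4.png

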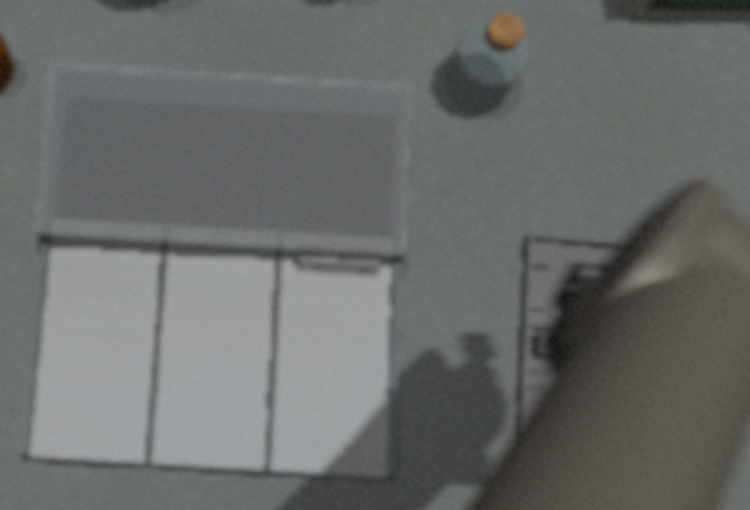

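At 13.7 s the tube in lane 2 was at the slope's foot, (338,264) in the crop, rolling under the cover. Next piece.

>>> jog_arm([
  [-0.008, -0.04, -0.02, 0, 0, 0, 0.5],
  [-0.008, -0.04, -0.02, 0, 0, 0, 0.5],
  [0, -0.038, -0.02, 0, 0, 0, 0.5],
  [0, 0, -0.02, 0, 0, 0, 0.5],
  [0, 0, 0, 0, 0, 0, 0.5],
  [0, 0, 0, 0, 0, 0, 0.5],
  [0, 0, 0, 0, 0, 0, 0.5],
])

```text
t: 14.45
eef_pos: [0.4497, -0.3688, 0.0924]
tool_rot: [0.0, 0.734, 0.68, 0.001]
contact_force: [-0.1, 0.7, -0.9]
gripper_width: 0.498
grasp_force: 0.0
```

>>> jog_arm([
  [-0.0025, -0.009, -0.02, 0, 0, 0, 0.5],
  [0, 0, -0.025, 0, 0, 0, 0.5],
  [0, 0, -0.018, 0, 0, 0, 0.5],
  [0, 0, 0, 0, 0, 0, 0.5],
  [0, 0, 0, 0, 0, 0, 0],
  [0, 0, 0, 0, 0, 0, 0],
  [0, 0, 0, 0, 0, 0, 0],
  [0, 0, 0, 0, 0, 0, 0],
])

```text
t: 15.25
eef_pos: [0.4473, -0.3788, 0.0299]
tool_rot: [0.001, 0.734, 0.679, 0.001]
contact_force: [0.0, 2.3, 7.3]
gripper_width: 0.237
grasp_force: 39.9
```

>>> jog_arm([
  [0, 0, 0.02, 0, 0, 0, 0],
  [0, 0, 0.03, 0, 0, 0, 0],
  [0, 0, 0.04, 0, 0, 0, 0],
  [0.004, 0.045, 0, 0, 0, 0, 0],
  [0.004, 0.045, 0, 0, 0, 0.03, 0],
  [0.003, 0.045, 0, 0, 0, 0, 0],
  [0.003, 0.045, 0, 0, 0, 0, 0],
  [0.003, 0.045, 0, 0, 0.05, 0, 0],
  [0, 0.045, 0, 0, 0.05, 0, 0],
  [0, 0.018, 0, 0, 0, 0, 0],
])

```text
t: 16.25
eef_pos: [0.4648, -0.0855, 0.1185]
tool_rot: [-0.035, 0.721, 0.691, -0.036]
contact_force: [-0.1, 0.4, -1.0]
gripper_width: 0.235
grasp_force: 39.4
```

>>> jog_arm([
  [0, 0, -0.02, 0, 0, 0, 0],
  [0, 0, -0.02, 0, 0, 0, 0],
  [0, 0, -0.007, 0, 0, 0, 0],
  [0, 0, 0, 0, 0, 0, 0],
  [0, 0, 0, 0, 0, 0, 0],
])

```text
t: 16.75
eef_pos: [0.4637, -0.0909, 0.072]
tool_rot: [-0.034, 0.723, 0.689, -0.036]
contact_force: [0.7, 0.2, -2.0]
gripper_width: 0.236
grasp_force: 39.4
```

>>> jog_arm([
  [0, 0, -0.004, 0, 0, 0, 0],
  [0, 0, -0.001, 0, 0, 0, 0],
  [0, 0, 0, 0, 0, 0, 0],
  [0, 0, 0, 0, 0, 0, 0],
])

```text
t: 17.15
eef_pos: [0.4634, -0.0906, 0.0664]
tool_rot: [-0.035, 0.723, 0.689, -0.036]
contact_force: [-0.3, 0.2, -1.6]
gripper_width: 0.24
grasp_force: 39.4
```

>>> jog_arm([
  [0, 0, -0.001, 0, 0, 0, 0],
  [0, 0, 0, 0, 0, 0, 0],
  [0, 0, 0, 0, 0, 0, 0],
])

```text
t: 17.45
eef_pos: [0.4633, -0.0905, 0.0653]
tool_rot: [-0.035, 0.723, 0.689, -0.036]
contact_force: [-0.2, -0.0, -0.7]
gripper_width: 0.238
grasp_force: 39.4
```

>>> jog_arm([
  [0, 0, 0, 0, 0, 0, 0.6],
  [0, 0, 0, 0, 0, 0, 0.6],
  [0, 0, 0.01, 0, 0, 0, 0.6],
  [0, 0, 0.025, 0, 0, 0, 0.6],
  [0, 0, 0.035, 0, 0, 0, 0.6],
  [0, 0, 0.02, 0, 0, 0, 0.6],
  [0.01, -0.04, 0, 0, -0.05, 0, 0.5],
  [0.01, -0.04, 0, 0, -0.05, -0.03, 0.5],
  [0.01, -0.04, 0, 0, 0, 0, 0.5],
  [0.01, -0.04, 0, 0, 0, 0, 0.5],
])

```text
t: 18.45
eef_pos: [0.5034, -0.2519, 0.1563]
tool_rot: [-0.0, 0.734, 0.679, 0.001]
contact_force: [1.6, 0.1, -0.1]
gripper_width: 0.502
grasp_force: 0.0
```

>>> jog_arm([
  [0.003, -0.04, -0.02, 0, 0, 0, 0.5],
  [0, -0.015, -0.02, 0, 0, 0, 0.5],
  [0, 0, -0.02, 0, 0, 0, 0.5],
  [0, 0, 0, 0, 0, 0, 0.5],
  [0, 0, 0, 0, 0, 0, 0.5],
  [0, 0, 0, 0, 0, 0, 0.5],
])

```text
t: 19.05
eef_pos: [0.5071, -0.3053, 0.0966]
tool_rot: [0.0, 0.734, 0.679, 0.001]
contact_force: [0.8, 0.4, 0.2]
gripper_width: 0.501
grasp_force: 0.0
```

Run:
```python
from h import *
c=bot.read_camera("side"); cv2.imwrite("pics/s5.png",cv2.resize(c["img"][190:420,220:500,::-1],None,fx=2.5,fy=2.5,interpolation=cv2.INTER_CUBIC)); print(bot.get_obs()["eef_pos"])
```

```text
[ 0.50716333 -0.30528359  0.09665714]
```

View pics/s5.png

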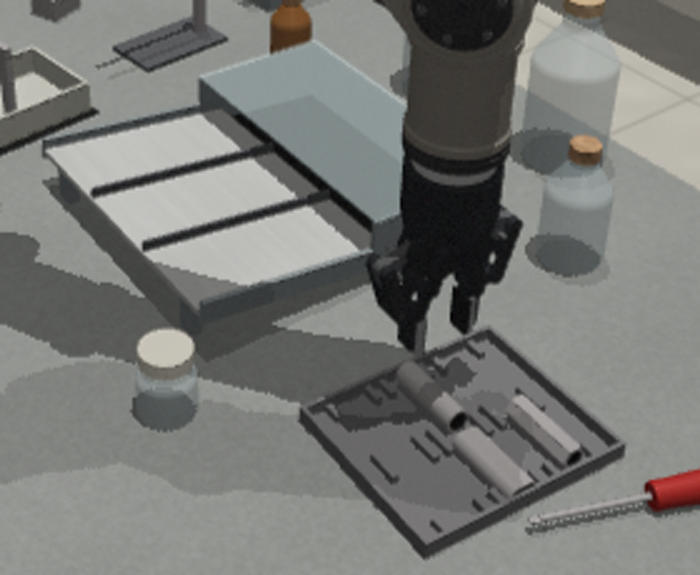

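The ramp is empty, so both tubes rolled into the trough. Three pieces remain in the rack undisturbed.

>>> jog_arm([
  [0, 0, -0.025, 0, 0, 0, 0.5],
  [0, 0, -0.025, 0, 0, 0, 0.5],
  [0, 0, -0.017, 0, 0, 0, 0.5],
  [0, 0, 0, 0, 0, 0, 0.5],
  [0, 0, 0, 0, 0, 0, 0],
  [0, 0, 0, 0, 0, 0, 0],
  [0, 0, 0, 0, 0, 0, 0],
  [0, 0, 0, 0, 0, 0, 0],
])

```text
t: 19.9
eef_pos: [0.507, -0.3061, 0.0295]
tool_rot: [0.0, 0.734, 0.679, 0.001]
contact_force: [-0.4, 0.0, 6.6]
gripper_width: 0.238
grasp_force: 39.8
```

>>> jog_arm([
  [0, 0, 0.02, 0, 0, 0, 0],
  [0, 0, 0.03, 0, 0, 0, 0],
  [0, 0, 0.04, 0, 0, 0, 0],
  [-0.01, 0.042, 0, 0, 0, 0.03, 0],
  [-0.01, 0.042, 0, 0, 0, 0, 0],
  [-0.01, 0.042, 0, 0, 0, 0, 0],
  [-0.01, 0.042, 0, 0, 0.05, 0, 0],
  [-0.002, 0.042, 0, 0, 0.05, 0, 0],
  [0, 0.004, 0, 0, 0, 0, 0],
])

```text
t: 20.8
eef_pos: [0.4652, -0.0854, 0.118]
tool_rot: [-0.036, 0.72, 0.692, -0.035]
contact_force: [0.2, -0.7, -0.6]
gripper_width: 0.235
grasp_force: 39.4
```

>>> jog_arm([
  [0, 0, -0.02, 0, 0, 0, 0],
  [0, 0, -0.02, 0, 0, 0, 0],
  [0, 0, -0.01, 0, 0, 0, 0],
  [0, 0, 0, 0, 0, 0, 0],
  [0, 0, 0, 0, 0, 0, 0],
])

```text
t: 21.3
eef_pos: [0.4645, -0.0921, 0.0687]
tool_rot: [-0.035, 0.723, 0.689, -0.036]
contact_force: [-0.1, -0.4, -0.8]
gripper_width: 0.237
grasp_force: 39.4
```

>>> jog_arm([
  [0, 0, -0.003, 0, 0, 0, 0],
  [0, 0, 0, 0, 0, 0, 0],
  [0, 0, 0, 0, 0, 0, 0],
])

```text
t: 21.6
eef_pos: [0.4646, -0.0915, 0.0656]
tool_rot: [-0.035, 0.723, 0.689, -0.035]
contact_force: [0.7, 0.0, -0.6]
gripper_width: 0.24
grasp_force: 39.4
```

>>> jog_arm([
  [0, 0, 0, 0, 0, 0, 0.6],
  [0, 0, 0, 0, 0, 0, 0.6],
  [0, 0, 0.01, 0, 0, 0, 0.6],
  [0, 0, 0.025, 0, 0, 0, 0.6],
  [0, 0, 0.035, 0, 0, 0, 0.6],
  [0, 0, 0.02, 0, 0, 0, 0.6],
  [0.01, -0.04, 0, 0, -0.05, 0, 0.5],
  [0.01, -0.04, 0, 0, -0.05, -0.03, 0.5],
  [0.01, -0.04, 0, 0, 0, 0, 0.5],
  [0.006, -0.04, 0, 0, 0, 0, 0.5],
])

```text
t: 22.6
eef_pos: [0.5008, -0.2528, 0.1563]
tool_rot: [-0.0, 0.734, 0.679, 0.001]
contact_force: [1.0, 0.1, -0.4]
gripper_width: 0.497
grasp_force: 0.0
```

>>> jog_arm([
  [0, -0.045, -0.02, 0, 0, 0, 0.5],
  [0, -0.045, -0.02, 0, 0, 0, 0.5],
  [0, -0.041, -0.02, 0, 0, 0, 0.5],
  [0, 0, 0, 0, 0, 0, 0.5],
  [0, 0, 0, 0, 0, 0, 0.5],
  [0, 0, 0, 0, 0, 0, 0.5],
])

```text
t: 23.2
eef_pos: [0.5009, -0.3815, 0.0959]
tool_rot: [-0.001, 0.734, 0.679, 0.001]
contact_force: [-1.1, -0.3, 0.3]
gripper_width: 0.506
grasp_force: 0.0
```

Run:
```python
from h import *
snap("side","x"); a=cv2.imread("pics/x.png")[190:420,220:500]; snap("wrist","y"); b=cv2.imread("pics/y.png")
o=np.zeros((600,800,3),np.uint8); o[:328,:400]=cv2.resize(a,(400,328)); o[:300,400:]=cv2.resize(b,(400,300)); cv2.imwrite("pics/s6.png",o)
```

```text
(no output)
```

View pics/s6.png

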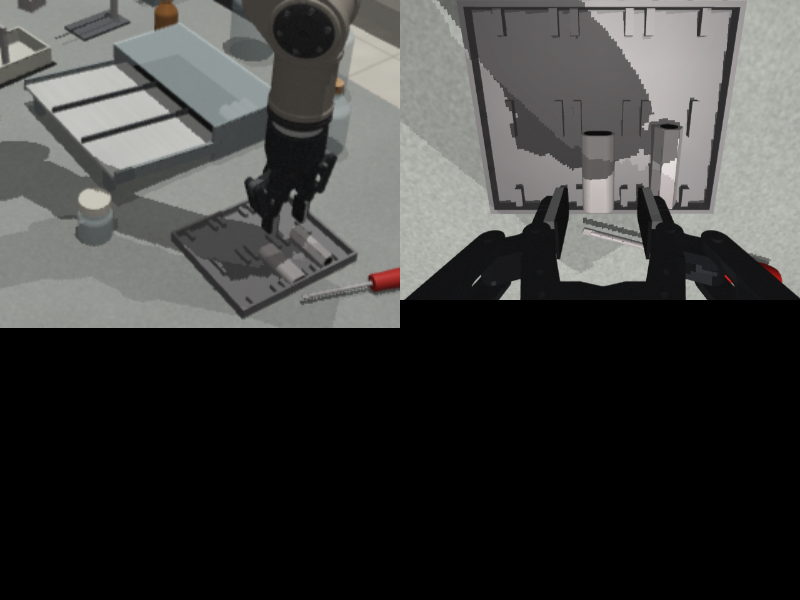

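The ramp is empty again, so the third tube rolled too. The squashed tube and hexagon are still in place in the rack.

>>> jog_arm([
  [0.001, -0.003, -0.025, 0, 0, 0, 0.5],
  [0, 0, -0.025, 0, 0, 0, 0.5],
  [0, 0, -0.017, 0, 0, 0, 0.5],
  [0, 0, 0, 0, 0, 0, 0.5],
  [0, 0, 0, 0, 0, 0, 0],
  [0, 0, 0, 0, 0, 0, 0],
  [0, 0, 0, 0, 0, 0, 0],
  [0, 0, 0, 0, 0, 0, 0],
])

```text
t: 24.1
eef_pos: [0.5016, -0.3852, 0.0291]
tool_rot: [-0.001, 0.734, 0.679, 0.001]
contact_force: [-2.6, 3.7, 4.8]
gripper_width: 0.309
grasp_force: 39.7
```

>>> jog_arm([
  [0, 0, 0.02, 0, 0, 0, 0],
  [0, 0, 0.03, 0, 0, 0, 0],
  [0, 0, 0.04, 0, 0, 0, 0],
  [-0.007, 0.045, 0, 0, 0, 0.03, 0],
  [-0.007, 0.045, 0, 0, 0, 0, 0],
  [-0.007, 0.045, 0, 0, 0, 0, 0],
  [-0.007, 0.045, 0, 0, 0.05, 0, 0],
  [-0.007, 0.045, 0, 0, 0.05, 0, 0],
  [0, 0.045, 0, 0, 0, 0, 0],
  [0, 0.024, 0, 0, 0, 0, 0],
])

```text
t: 25.1
eef_pos: [0.4671, -0.0878, 0.1185]
tool_rot: [-0.035, 0.722, 0.691, -0.035]
contact_force: [0.8, -0.5, -0.6]
gripper_width: 0.309
grasp_force: 39.7
```

>>> jog_arm([
  [0, 0, -0.02, 0, 0, 0, 0],
  [0, 0, -0.02, 0, 0, 0, 0],
  [0, 0, -0.01, 0, 0, 0, 0],
  [0, 0, 0, 0, 0, 0, 0],
  [0, 0, 0, 0, 0, 0, 0],
])

```text
t: 25.6
eef_pos: [0.4667, -0.0922, 0.0688]
tool_rot: [-0.035, 0.723, 0.689, -0.035]
contact_force: [0.1, 0.1, -1.2]
gripper_width: 0.305
grasp_force: 39.7
```

>>> jog_arm([
  [0, 0, -0.003, 0, 0, 0, 0],
  [0, 0, 0, 0, 0, 0, 0],
  [0, 0, 0, 0, 0, 0, 0],
])

```text
t: 25.9
eef_pos: [0.4665, -0.0916, 0.0656]
tool_rot: [-0.035, 0.723, 0.689, -0.035]
contact_force: [-0.0, -0.2, -1.0]
gripper_width: 0.308
grasp_force: 39.7
```

>>> jog_arm([
  [0, 0, -0.0015, 0, 0, 0, 0],
  [0, 0, 0, 0, 0, 0, 0],
  [0, 0, 0, 0, 0, 0, 0],
])

```text
t: 26.2
eef_pos: [0.4666, -0.0916, 0.0639]
tool_rot: [-0.035, 0.723, 0.689, -0.035]
contact_force: [-0.1, -0.7, 0.6]
gripper_width: 0.308
grasp_force: 39.9
```

>>> jog_arm([
  [0, 0, 0, 0, 0, 0, 0.45],
  [0, 0, 0, 0, 0, 0, 0.6],
  [0, 0, 0, 0, 0, 0, 0.6],
  [0, 0, 0.01, 0, 0, 0, 0.6],
  [0, 0, 0.02, 0, 0, 0, 0.6],
  [0, 0, 0.03, 0, 0, 0, 0.6],
  [0, 0, 0.03, 0, 0, 0, 0.6],
  [0.015, -0.04, 0, 0, -0.05, 0, 0.5],
  [0.015, -0.04, 0, 0, -0.05, -0.03, 0.5],
  [0.015, -0.04, 0, 0, 0, 0, 0.5],
])

```text
t: 27.2
eef_pos: [0.511, -0.2125, 0.155]
tool_rot: [-0.001, 0.734, 0.679, 0.002]
contact_force: [0.6, 0.6, 0.9]
gripper_width: 0.5
grasp_force: 0.0
```

>>> jog_arm([
  [0.015, -0.045, 0, 0, 0, 0, 0.5],
  [0.015, -0.045, -0.01, 0, 0, 0, 0.5],
  [0.012, -0.045, -0.02, 0, 0, 0, 0.5],
  [0, -0.04, -0.03, 0, 0, 0, 0.5],
  [0, 0, 0, 0, 0, 0, 0.5],
  [0, 0, 0, 0, 0, 0, 0.5],
  [0, 0, 0, 0, 0, 0, 0.5],
])

```text
t: 27.9
eef_pos: [0.5538, -0.3849, 0.0949]
tool_rot: [-0.001, 0.734, 0.679, 0.001]
contact_force: [-0.8, 0.0, -0.0]
gripper_width: 0.502
grasp_force: 0.0
```

Run:
```python
from h import *
snap("top","x"); a=cv2.imread("pics/x.png")[140:310,240:490]; snap("wrist","y"); b=cv2.imread("pics/y.png")
o=np.zeros((600,800,3),np.uint8); o[:340,:500]=cv2.resize(a,(500,340)); o[:225,500:]=cv2.resize(b,(300,225)); cv2.imwrite("pics/s7.png",o[:340]); print(bot.get_obs()["eef_pos"])
```

```text
[ 0.55439279 -0.38431827  0.09519559]
```

View pics/s7.png

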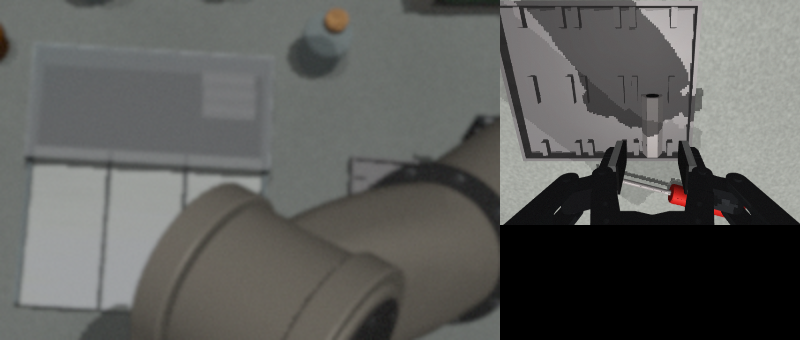

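The trough under the cover shows the three tubes at (228,95), and the hexagon is ready between the jaws. Lane 2 is hidden by the arm, so I'll place the hexagon in lane 1.

>>> jog_arm([
  [-0.001, -0.002, -0.025, 0, 0, 0, 0.5],
  [0, 0, -0.025, 0, 0, 0, 0.5],
  [0, 0, -0.016, 0, 0, 0, 0.5],
  [0, 0, 0, 0, 0, 0, 0.5],
  [0, 0, 0, 0, 0, 0, 0],
  [0, 0, 0, 0, 0, 0, 0],
  [0, 0, 0, 0, 0, 0, 0],
  [0, 0, 0, 0, 0, 0, 0],
])

```text
t: 28.8
eef_pos: [0.553, -0.3883, 0.0295]
tool_rot: [-0.0, 0.734, 0.679, 0.001]
contact_force: [-0.1, 2.5, 6.3]
gripper_width: 0.248
grasp_force: 39.7
```

>>> jog_arm([
  [0, 0, 0.02, 0, 0, 0, 0],
  [0, 0, 0.03, 0, 0, 0, 0],
  [0, 0, 0.04, 0, 0, 0, 0],
  [-0.012, 0.045, 0.02, 0, 0, 0.03, 0],
  [-0.012, 0.045, 0, 0, 0, 0, 0],
  [-0.012, 0.045, 0, 0, 0, 0, 0],
  [-0.012, 0.045, 0, 0, 0, 0, 0],
  [-0.012, 0.045, 0, 0, 0.05, 0, 0],
  [-0.012, 0.045, 0, 0, 0.05, 0, 0],
  [-0.01, 0.045, 0, 0, 0, 0, 0],
])

```text
t: 29.8
eef_pos: [0.4708, -0.0718, 0.1389]
tool_rot: [-0.035, 0.723, 0.689, -0.035]
contact_force: [0.2, 0.8, -0.5]
gripper_width: 0.243
grasp_force: 39.5
```

>>> jog_arm([
  [0, 0.045, 0, 0, 0, 0, 0],
  [0, 0.037, 0, 0, 0, 0, 0],
  [0, 0, -0.03, 0, 0, 0, 0],
  [0, 0, -0.02, 0, 0, 0, 0],
  [0, 0, -0.02, 0, 0, 0, 0],
  [0, 0, 0, 0, 0, 0, 0],
  [0, 0, 0, 0, 0, 0, 0],
  [0, 0, 0, 0, 0, 0, 0],
])

```text
t: 30.6
eef_pos: [0.4712, 0.0083, 0.0691]
tool_rot: [-0.035, 0.723, 0.689, -0.034]
contact_force: [0.3, 0.1, -1.4]
gripper_width: 0.247
grasp_force: 39.5
```

>>> jog_arm([
  [0, 0, -0.003, 0, 0, 0, 0],
  [0, 0, 0, 0, 0, 0, 0],
  [0, 0, 0, 0, 0, 0, 0],
])

```text
t: 30.9
eef_pos: [0.4704, 0.0085, 0.0651]
tool_rot: [-0.036, 0.723, 0.689, -0.035]
contact_force: [0.2, 0.3, -0.7]
gripper_width: 0.243
grasp_force: 39.5
```

>>> jog_arm([
  [0, 0, -0.001, 0, 0, 0, 0],
  [0, 0, 0, 0, 0, 0, 0],
  [0, 0, 0, 0, 0, 0, 0],
])

```text
t: 31.2
eef_pos: [0.4705, 0.0085, 0.0644]
tool_rot: [-0.036, 0.723, 0.689, -0.035]
contact_force: [-2.4, -0.3, 7.8]
gripper_width: 0.247
grasp_force: 40.3
```

>>> jog_arm([
  [0, 0, -0.0007, 0, 0, 0, 0],
  [0, 0, 0, 0, 0, 0, 0],
  [0, 0, 0, 0, 0, 0, 0],
])

```text
t: 31.5
eef_pos: [0.4705, 0.0085, 0.0643]
tool_rot: [-0.036, 0.723, 0.689, -0.035]
contact_force: [-3.3, 0.0, 17.8]
gripper_width: 0.248
grasp_force: 41.1
```

>>> jog_arm([
  [0, 0, 0.0012, 0, 0, 0, 0],
  [0, 0, 0, 0, 0, 0, 0.3],
  [0, 0, 0, 0, 0, 0, 0.45],
  [0, 0, 0, 0, 0, 0, 0.6],
  [0, 0, 0, 0, 0, 0, 0.6],
  [0, 0, 0.01, 0, 0, 0, 0.6],
  [0, 0, 0.02, 0, 0, 0, 0.6],
  [0, 0, 0.03, 0, 0, 0, 0.6],
  [0, 0, 0.03, 0, -0.05, 0, 0.6],
  [0, 0, 0.03, 0, -0.05, 0, 0.6],
])

```text
t: 32.5
eef_pos: [0.4705, 0.0081, 0.1857]
tool_rot: [-0.0, 0.724, 0.69, 0.002]
contact_force: [0.5, 1.1, 0.7]
gripper_width: 0.603
grasp_force: 0.0
```

>>> jog_arm([
  [0, -0.04, 0.03, 0, 0, 0, 0.6],
  [0, -0.04, 0.03, 0, 0, 0, 0.6],
  [0, -0.04, 0, 0, 0, 0, 0.6],
  [0, 0, 0, 0, 0, 0, 0.6],
  [0, 0, 0, 0, 0, 0, 0.6],
  [0, 0, 0, 0, 0, 0, 0.6],
])

```text
t: 33.1
eef_pos: [0.4701, -0.1105, 0.2441]
tool_rot: [-0.002, 0.724, 0.69, 0.001]
contact_force: [0.4, 0.5, -0.7]
gripper_width: 0.599
grasp_force: 0.0
```

Run:
```python
from h import *
snap("wrist","w8"); print(bot.get_obs()["eef_pos"])
```

```text
[ 0.47013605 -0.11020463  0.24397647]
```

View pics/w8.png

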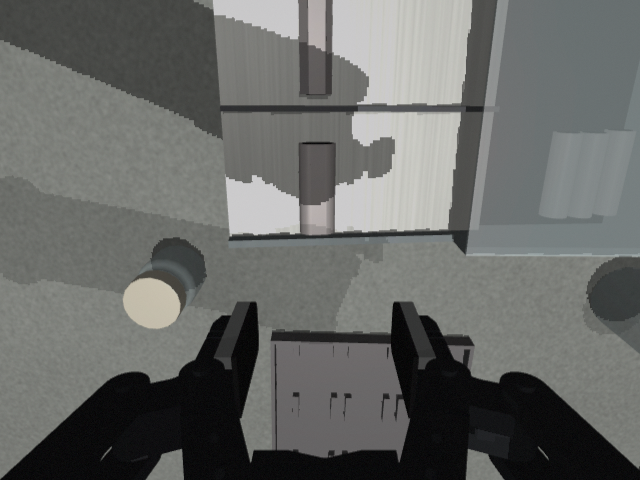

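Both non-rollers stay on the ramp: hexagon in lane 1 with its near end at (316,95), squashed tube in lane 2 from (317,143) to (317,235). Three tubes sit in the trough at (585,172) and the rack is empty.

Run:
```python
from h import *
c=bot.read_camera("wrist")
print("sq",px2w(c,(317,143),.056),px2w(c,(317.5,235),.056)); print("hex end",px2w(c,(316,94),.059))
```

```text
sq [ 0.46608282 -0.06182554  0.056     ] [ 0.46281469 -0.1329498   0.056     ]
hex end [ 0.46719113 -0.02784346  0.059     ]
```

>>> jog_arm([
  [0, 0.04, 0, 0, 0, 0, 0.5],
  [0, 0.04, -0.03, 0, 0, 0, 0.5],
  [0, 0.039, -0.04, 0, 0.05, 0, 0.5],
  [0, 0, -0.03, 0, 0.05, 0, 0.5],
  [0, 0, -0.03, 0, 0, 0, 0.5],
  [0, 0, 0, 0, 0, 0, 0.5],
  [0, 0, 0, 0, 0, 0, 0.5],
  [0, 0, 0, 0, 0, 0, 0.5],
])

```text
t: 34.0
eef_pos: [0.471, 0.0034, 0.1198]
tool_rot: [-0.035, 0.723, 0.689, -0.034]
contact_force: [-0.6, 0.7, 0.1]
gripper_width: 0.499
grasp_force: 0.0
```

>>> jog_arm([
  [-0.001, 0.004, -0.025, 0, 0, 0, 0.5],
  [0, 0, -0.02, 0, 0, 0, 0.5],
  [0, 0, -0.009, 0, 0, 0, 0.5],
  [0, 0, 0, 0, 0, 0, 0.5],
  [0, 0, 0, 0, 0, 0, 0],
  [0, 0, 0, 0, 0, 0, 0],
  [0, 0, 0, 0, 0, 0, 0],
  [0, 0, 0, 0, 0, 0, 0],
])

```text
t: 34.8
eef_pos: [0.4702, 0.0073, 0.0658]
tool_rot: [-0.035, 0.723, 0.689, -0.034]
contact_force: [-0.7, 0.0, 5.6]
gripper_width: 0.245
grasp_force: 39.1
```

>>> jog_arm([
  [0, 0, 0.02, 0, 0, 0, 0],
  [0, 0, 0.03, 0, -0.05, 0, 0],
  [0, 0, 0.04, 0, -0.05, 0, 0],
  [0, 0.01, 0.04, 0, 0, 0.1, 0],
  [0, 0.02, 0.01, 0, 0, 0.14, 0],
  [0, 0.03, 0, 0, 0, 0.14, 0],
  [0, 0.03, 0, 0, 0, 0.14, 0],
  [0, 0.03, 0, 0, 0, 0.14, 0],
  [0, 0.03, 0, 0, 0, 0.14, 0],
  [0, 0.03, 0, 0, 0, 0.14, 0],
])

```text
t: 35.8
eef_pos: [0.4693, 0.1885, 0.2054]
tool_rot: [-0.001, 0.33, 0.944, 0.001]
contact_force: [0.8, 0.5, -1.3]
gripper_width: 0.242
grasp_force: 39.7
```

>>> jog_arm([
  [0, 0.03, 0, 0, 0, 0.14, 0],
  [0, 0.03, 0, 0, 0, 0.14, 0],
  [0, 0.03, 0, 0, 0, 0.14, 0],
  [0, 0.03, 0, 0, 0, 0.14, 0],
  [0, 0.01, 0, 0, 0, 0.1, 0],
  [0, 0, 0, 0, 0, 0.11, 0],
  [0, 0, 0, 0, 0, 0, 0],
  [0, 0, 0, 0, 0, 0, 0],
  [0, 0, 0, 0, 0, 0, 0],
])

```text
t: 36.7
eef_pos: [0.4695, 0.3168, 0.2048]
tool_rot: [-0.001, -0.044, 0.999, -0.0]
contact_force: [-0.0, -0.4, -0.2]
gripper_width: 0.248
grasp_force: 39.7
```

Run:
```python
from h import *
c=snap("wrist","w9"); o=bot.get_obs(); T=R.from_quat(np.array(o["tool_rot"])[[1,2,3,0]]).as_matrix(); print(o["eef_pos"],np.arctan2(T[1,1],T[0,1]),c["eye"],o["q"],o["gripper_width"])
```

```text
[0.46943402 0.31692106 0.20475166] 1.6595414602780525 [0.38624253 0.30905135 0.32538405] [-1.0304964   0.37117037  0.41425746  1.88904296 -0.18605211  0.92117184
  1.13167014] 0.24639996234225067
```

View pics/w9.png

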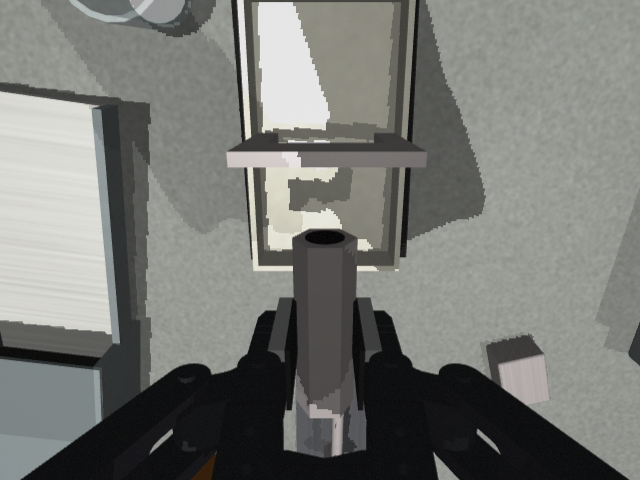

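The hexagon is held along tote x. The wrist view shows the handle top at rows ~150–167 and the far wall's outer edge at row ~270; I'll check the tote's position.

Run:
```python
from h import *
c=bot.read_camera("wrist")
print("handle",px2w(c,(228,159),.113),px2w(c,(426,159),.113)); print("wall",px2w(c,(254,270),.038),px2w(c,(400,268),.038)); print(px2w(c,(255,252),.038))
```

```text
handle [0.42206071 0.26290516 0.113     ] [0.41306809 0.36344818 0.113     ]
wall [0.51651361 0.26735542 0.038     ] [0.50507152 0.37680987 0.038     ]
[0.50188295 0.26758902 0.038     ]
```

>>> jog_arm([
  [-0.0025, 0.001, -0.03, 0, 0, 0, 0],
  [0, 0, -0.035, 0, 0, 0, 0],
  [0, 0, -0.035, 0, 0, 0, 0],
  [0, 0, -0.025, 0, 0, 0, 0],
  [0, 0, 0, 0, 0, 0, 0],
  [0, 0, 0, 0, 0, 0, 0],
])

```text
t: 37.4
eef_pos: [0.4671, 0.3183, 0.0799]
tool_rot: [-0.002, -0.045, 0.999, -0.0]
contact_force: [0.8, -0.2, -0.2]
gripper_width: 0.247
grasp_force: 39.7
```

>>> jog_arm([
  [0, 0, -0.015, 0, 0, 0, 0],
  [0, 0, -0.015, 0, 0, 0, 0],
  [0, 0, -0.01, 0, 0, 0, 0],
  [0, 0, 0, 0, 0, 0, 0],
  [0, 0, 0, 0, 0, 0, 0],
])

```text
t: 37.9
eef_pos: [0.4668, 0.3182, 0.0392]
tool_rot: [-0.002, -0.046, 0.999, -0.0]
contact_force: [0.5, 0.5, -0.2]
gripper_width: 0.241
grasp_force: 39.7
```

>>> jog_arm([
  [0, 0, -0.005, 0, 0, 0, 0],
  [0, 0, 0, 0, 0, 0, 0],
  [0, 0, 0, 0, 0, 0, 0.45],
  [0, 0, 0, 0, 0, 0, 0.45],
  [0, 0, 0, 0, 0, 0, 0.45],
  [0, 0, 0.03, 0, 0, 0, 0.45],
  [0, 0, 0.045, 0, 0, 0, 0.45],
  [0, 0, 0.045, 0, 0, 0, 0.45],
  [0, 0, 0.045, 0, 0, 0, 0.45],
])

```text
t: 38.8
eef_pos: [0.4666, 0.3181, 0.2013]
tool_rot: [-0.002, -0.045, 0.999, -0.0]
contact_force: [0.8, 0.8, -0.5]
gripper_width: 0.453
grasp_force: 0.0
```

>>> jog_arm([
  [0, -0.03, 0, 0, 0, -0.14, 0.5],
  [0, -0.035, 0, 0, 0, -0.14, 0.5],
  [0, -0.035, 0, 0, 0, -0.14, 0.5],
  [0, -0.035, 0, 0, 0, -0.14, 0.5],
  [0, -0.035, 0, 0, 0, -0.14, 0.5],
  [0, -0.035, 0, 0, 0, -0.14, 0.5],
  [0, -0.035, 0, 0, 0, -0.14, 0.5],
  [0, -0.035, 0, 0, 0, -0.14, 0.5],
  [0, -0.035, 0, 0, 0, -0.14, 0.5],
  [0, -0.035, 0, 0, 0, -0.14, 0.5],
])

```text
t: 39.8
eef_pos: [0.4666, -0.0279, 0.1998]
tool_rot: [-0.001, 0.611, 0.792, 0.001]
contact_force: [0.7, 0.5, -0.7]
gripper_width: 0.501
grasp_force: 0.0
```

>>> jog_arm([
  [0, -0.035, -0.03, 0, 0, -0.14, 0.5],
  [0, -0.033, -0.03, 0, 0.05, -0.1, 0.5],
  [0, 0, -0.02, 0, 0.05, -0.066, 0.5],
  [0, 0, 0, 0, 0, 0, 0.5],
  [0, 0, 0, 0, 0, 0, 0.5],
  [0, 0, 0, 0, 0, 0, 0.5],
])

```text
t: 40.4
eef_pos: [0.4672, -0.094, 0.1205]
tool_rot: [-0.038, 0.721, 0.691, -0.031]
contact_force: [-0.6, 0.5, 0.8]
gripper_width: 0.504
grasp_force: 0.0
```

Run:
```python
from h import *
snap("wrist","w10"); o=bot.get_obs(); T=R.from_quat(np.array(o["tool_rot"])[[1,2,3,0]]).as_matrix(); print(o["eef_pos"],T[:,1],T[:,2])
snap("side","x"); a=cv2.imread("pics/x.png")[140:340,140:440]; b=cv2.imread("pics/w10.png")
cv2.imwrite("pics/c10.png",np.hstack([cv2.resize(a,(400,300)),cv2.resize(b,(400,300))]))
```

```text
[ 0.46725459 -0.09380172  0.12063638] [ 0.9943938  -0.04129339 -0.09734383] [-0.09695866  0.01123472 -0.995225  ]
```

View pics/c10.png

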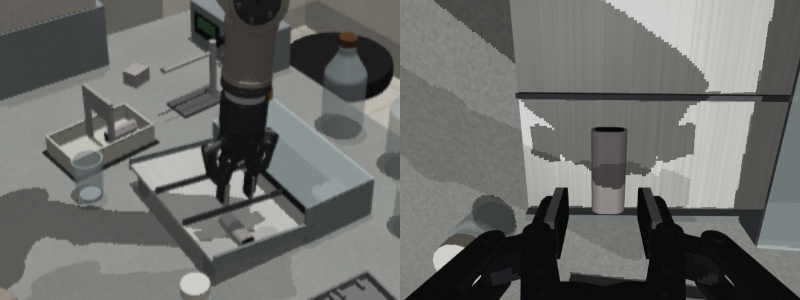

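The hexagon lies in the tote behind the handle, and the squashed tube is centred between the jaws. Picking it now.

>>> jog_arm([
  [-0.001, -0.001, -0.025, 0, 0, 0, 0.5],
  [0, 0, -0.02, 0, 0, 0, 0.5],
  [0, 0, -0.0105, 0, 0, 0, 0.5],
  [0, 0, 0, 0, 0, 0, 0.5],
  [0, 0, 0, 0, 0, 0, 0],
  [0, 0, 0, 0, 0, 0, 0],
  [0, 0, 0, 0, 0, 0, 0],
  [0, 0, 0, 0, 0, 0, 0],
])

```text
t: 41.3
eef_pos: [0.4665, -0.0956, 0.065]
tool_rot: [-0.038, 0.722, 0.69, -0.032]
contact_force: [-0.6, -0.0, 6.5]
gripper_width: 0.309
grasp_force: 39.8
```

>>> jog_arm([
  [0, 0, 0.02, 0, 0, 0, 0],
  [0, 0, 0.03, 0, -0.05, 0, 0],
  [0, 0, 0.04, 0, -0.05, 0, 0],
  [0, 0.03, 0.035, 0, 0, 0.066, 0],
  [0, 0.04, 0.02, 0, 0, 0.14, 0],
  [0, 0.04, 0, 0, 0, 0.14, 0],
  [0, 0.04, 0, 0, 0, 0.14, 0],
  [0, 0.04, 0, 0, 0, 0.14, 0],
  [0, 0.04, 0, 0, 0, 0.14, 0],
  [0, 0.04, 0, 0, 0, 0.14, 0],
])

```text
t: 42.3
eef_pos: [0.4655, 0.176, 0.2095]
tool_rot: [-0.005, 0.344, 0.939, 0.002]
contact_force: [1.6, -0.0, -0.9]
gripper_width: 0.308
grasp_force: 39.8
```

>>> jog_arm([
  [-0.02, 0.04, 0, 0, 0, 0.14, 0],
  [-0.02, 0.04, 0, 0, 0, 0.14, 0],
  [-0.02, 0.04, 0, 0, 0, 0.14, 0],
  [-0.02, 0.017, 0, 0, 0, 0.14, 0],
  [-0.017, 0, 0, 0, 0, 0.14, 0],
  [0, 0, 0, 0, 0, 0.1, 0],
  [0, 0, 0, 0, 0, 0.14, 0],
  [0, 0, 0, 0, 0, 0, 0],
  [0, 0, 0, 0, 0, 0, 0],
  [0, 0, 0, 0, 0, 0, 0],
])

```text
t: 43.3
eef_pos: [0.369, 0.3112, 0.2091]
tool_rot: [-0.005, -0.114, 0.993, -0.001]
contact_force: [0.2, 0.5, -1.4]
gripper_width: 0.306
grasp_force: 39.7
```

Run:
```python
from h import *
c=snap("wrist","w11"); o=bot.get_obs(); T=R.from_quat(np.array(o["tool_rot"])[[1,2,3,0]]).as_matrix(); print(o["eef_pos"],np.arctan2(T[1,1],T[0,1]),T[:,2],o["gripper_width"])
```

```text
[0.36890377 0.31127345 0.20902518] 1.799898448448357 [-0.01008409 -0.00255565 -0.99994589] 0.30719823559085485
```

>>> jog_arm([
  [0, -0.0025, 0, 0, -0.01, -0.14, 0],
  [0, 0, -0.03, 0, 0, 0, 0],
  [0, 0, -0.035, 0, 0, 0, 0],
  [0, 0, -0.035, 0, 0, 0, 0],
  [0, 0, -0.025, 0, 0, 0, 0],
  [0, 0, 0, 0, 0, 0, 0],
  [0, 0, 0, 0, 0, 0, 0],
])

```text
t: 44.05
eef_pos: [0.3691, 0.3088, 0.0843]
tool_rot: [-0.0, -0.045, 0.999, -0.001]
contact_force: [-0.2, -0.6, 0.3]
gripper_width: 0.304
grasp_force: 39.7
```

>>> jog_arm([
  [0, 0, -0.015, 0, 0, 0, 0],
  [0, 0, -0.015, 0, 0, 0, 0],
  [0, 0, -0.012, 0, 0, 0, 0],
  [0, 0, 0, 0, 0, 0, 0],
  [0, 0, 0, 0, 0, 0, 0],
])

```text
t: 44.55
eef_pos: [0.3693, 0.3092, 0.0427]
tool_rot: [0.0, -0.046, 0.999, -0.001]
contact_force: [0.1, -0.4, -1.6]
gripper_width: 0.307
grasp_force: 39.7
```

>>> jog_arm([
  [0, 0, -0.006, 0, 0, 0, 0],
  [0, 0, -0.002, 0, 0, 0, 0],
  [0, 0, 0, 0, 0, 0, 0],
  [0, 0, 0, 0, 0, 0, 0.5],
  [0, 0, 0, 0, 0, 0, 0.5],
  [0, 0, 0, 0, 0, 0, 0.5],
  [0, 0, 0.03, 0, 0, 0, 0.5],
  [0, 0, 0.045, 0, 0, 0, 0.5],
  [0, 0, 0.045, 0, 0, 0, 0.5],
  [0, 0, 0.045, 0, 0, 0, 0.5],
])

```text
t: 45.55
eef_pos: [0.3686, 0.3085, 0.2007]
tool_rot: [-0.0, -0.046, 0.999, -0.001]
contact_force: [0.6, 0.8, -0.5]
gripper_width: 0.5
grasp_force: 0.0
```

>>> jog_arm([
  [0.02, -0.04, 0.02, 0, 0, -0.14, 0.5],
  [0.02, -0.04, 0.02, 0, 0, -0.14, 0.5],
  [0.02, -0.04, 0, 0, 0, -0.14, 0.5],
  [0.02, -0.04, 0, 0, 0, -0.14, 0.5],
  [0.02, -0.04, 0, 0, 0, -0.14, 0.5],
  [0, -0.04, 0, 0, 0, -0.14, 0.5],
  [0, -0.04, 0, 0, 0, 0, 0.5],
  [0, 0, 0, 0, 0, 0, 0.5],
  [0, 0, 0, 0, 0, 0, 0.5],
])

```text
t: 46.45
eef_pos: [0.4687, 0.0282, 0.2391]
tool_rot: [-0.001, 0.367, 0.93, -0.0]
contact_force: [0.6, 0.7, -0.1]
gripper_width: 0.502
grasp_force: 0.0
```

Run:
```python
from h import *
snap("side","s12")
snap("top","x"); cv2.imwrite("pics/c12.png",np.hstack([cv2.resize(cv2.imread("pics/s12.png")[130:310,140:400],(400,277)),cv2.resize(cv2.imread("pics/x.png")[140:350,140:443],(400,277))]))
```

```text
(no output)
```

View pics/c12.png

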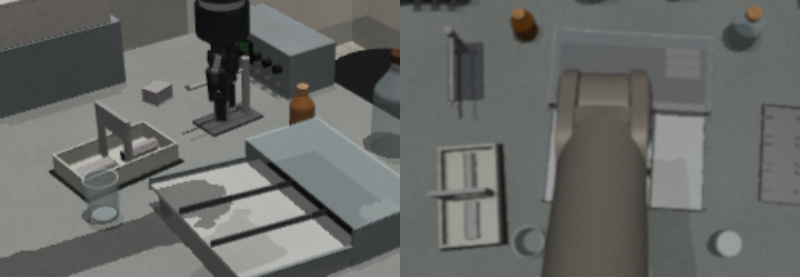

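Both pieces are in the tote, one on each side of the handle. The tote is centred on the mat, the ramp and rack are empty, and three tubes are in the trough. The bystanders visible in these last views are where they were.

```bash
python3 -c "
from station import bot
print(bot.hand_in())"
```

```text
the job is handed in; nothing more can be done
None
```

The job is handed in: the tote stands upright and centred on the mat with the hexagon and the squashed tube in it, the three round tubes rolled into the catch trough, and I left the other bench items alone.

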